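# Switch the phone tester to battery and start the test

## Robot

A 6-joint arm with a two-finger parallel gripper is mounted at the origin on the work surface. World frame = base frame: x ahead of the robot, y to its left, z up, the work surface at z = 0. Lengths are in m, angles in rad, forces in N, time in s.
With the tool pointing down it reaches from about 0.275 to 0.825 m from the base axis. Payload 4.9 kg.
Tool frame: the origin (TCP) lies between the finger pads; the fingertips stand 19 mm ahead of it and the grasp point (between the pads) is the TCP (tcp_to_tips is the distance from the TCP to the fingertips, in m); z points along the fingers, y is the line along which they close (so a half turn about z gives the same grasp; the last joint's range is limited). The gripper opens to 85 mm and grips with 20 to 120 N. Pads are 22 mm wide; open, the fingers measure 114 mm over their backs; the gripper's body (76 mm by 85 mm) begins 54 mm behind the grasp point. The pads swing forward as they close: fully open they stand 13 mm farther back than shut.
Start: joints at [1.149, 0.326, -0.193, 1.052, 0, 1.437], TCP at [0.156, 0.527, 0.25] pointing down, gripper open.
Joint ranges: [-2.65, 2.65], [-0.97, 1.79], [-1.3, 1.35], [-1.93, 2.1], [-1.47, 1.37], [-3.14, 3.14]. Speed limits (rad/s): [2.57, 2.57, 3.14, 3.14, 3.14, 3.14].

## Interface

Orientations are given as a unit quaternion [w, x, y, z].
In Python, from plant import * gives the robot as it stands. The module is installed in compiled form; this text tells all that it offers.
- The arm moves only by the tool jog_arm, never from a script. Its argument "moves" is a list of rows, each a list of 3 entries, a list of its own where there are three numbers: the opening, from 0 (shut) to 1 (fully open), then the shift along the tool's x, y, z in mm, then the turn, a rotation vector about the tool's x, y, z in degrees. A call has 1 to 5 rows; each row is the pose to reach, as a shift and turn from the pose commanded when the call began, along the tool's axes at that moment; what a row does not reach only later rows make up. A row lasts 1/10 s, in which the tool goes at most 50 mm and 8.59 degrees, less where a joint would pass 70% of its speed; a pose out of reach is approached as far as the arm can. A call with a gripper value outside its range is refused whole. The fingers move at their own pace and stop on an object; the grip force is fixed at half the most. Time passes only in rows, so rows that repeat a pose let the fingers close. It gives the time, the measured TCP pose, the force, the opening and the grip force at its end, in the units of the state.
- read_state(): the state, without advancing time (a new reading comes with each control period).
- grab_frame(name): name is "scene" or "top" or "wrist"; returns a dict with "img" (420x560x3 uint8, blue, green, red), "fov_y" (degrees; the focal length in pixels is half the picture's height over the tangent of half this angle, whatever the lens; pixels are square), "cx", "cy" (the principal point, pixels), "rvec" (rotation vector, rad) and "tvec" (3), from world to camera coordinates, as OpenCV has them; the wrist camera has in their place "tool_from_camera" (4x4, takes a point from camera to tool coordinates, whose origin is the TCP and whose axes are the flange's). Camera axes: x right, y down, z forward; pixel columns grow to the right and rows downward; lengths in m; the calibration is good to about 2 mm. The wrist camera is an equidistant fisheye: a pixel r from the principal point sees the ray r / f radians off the axis. A picture is of the moment at which its call begins: read the wrist's pose just before it. There is no depth.
- close_job(): hands the job in; it is judged then, once.
The state is a dict: "time": time; "joints": joint angles; "qvel": joint speeds; "effort": joint torques, N m; "ee_pos": TCP position; "tool_rot": TCP orientation; "wrist_force": force on the tool from outside, world axes, zero at the start; "wrist_torque": the same for the moment, N m; "finger_gap": finger opening in m; "gripper_force": force on a finger pad.
Only numpy, scipy, OpenCV 4.12 (cv2) and the standard library are available. Lean on these libraries where they do the work, as an engineer would, in place of code of your own. Each camera call takes 0.05 s, during which the arm holds its last target. There are 200 camera calls.

## Task

On the flat grey phone tester, push the selector's protruding tab round with a fingertip, without taking it between the fingers, until it points squarely at the plate with the battery picture. Then press the round start button on the tester's near edge fully down with a fingertip and let it come up again; do not press it before the selector points at the battery. Leave the things standing and lying around where they are.

Things in the scene. Friction and masses are not known exactly. Their poses are not given: they have to be found in the camera images.
- tester: the tester: flat grey box 236 x 236 mm, 50 mm high, fixed to the bench. Origin: centre of its underside; the selector's axis rises through it. Its -x side is the near side with the start button; z up. The four picture plates lie on its top, centred 85 mm from the selector's axis, at 36 and 108 degrees either side of the tester's +x direction.
- selector (a joint): angle of the selector, rad, 0 = tab points along the tester's +x (away from the start button), positive = anticlockwise seen from above. It turns between -2.25 and +2.25, has no clicks, turns with a push of about 2 N on the tab and stays where it is left. It starts somewhere around 0, between plates.
- axis (a point): point on the selector's axis at the height of the tab's top edge, 86 mm above the bench. The selector is a black disc 70 mm across, its top 12 mm above the tester's top (62 mm above the bench), with a flat hub of 26 mm diameter 4 mm higher.
- tab (a point): point on the top edge of the tab, 48 mm from the selector's axis. The tab is a black upright fin with a white line on top, 8 mm thick, from 20 to 62 mm out from the axis, its lower edge 56 mm and its top 86 mm above the bench. Axes turn with the selector: x outward along the tab, z up.
- plate_battery: the plate with the battery picture (a solid black bar 26 x 17 mm with a small nub on one end): white square plate 38 x 38 mm, 4 mm thick, fixed on the tester's top. Origin: centre of its underside. The other three plates, of the same size, show a hollow rectangle (screen), a round spot inside a ring (speaker) and a star of thin bars (lamp). The four may be in any order.
- start (a joint): travel of the start button, m: 0 = up, 0.006 = fully down; it counts as pressed from 0.004. A spring returns it; fully down takes 4 N.
- start_top (a point): centre of the start button's top: a round grey button, 26 mm across, its top 72 mm above the bench, in a black round housing (42 mm across, its top 62 mm above the bench) on the tester's top, 85 mm from the selector's axis on the tester's -x side. It is pushed straight down.
- screw_cup: bystander, leave alone: small round aluminium screw cup, 32 mm across, 18 mm tall, standing on a far corner of the tester's top. Origin: its underside's centre
- nut_spool: bystander, leave alone: small brass cylinder, 24 mm across, 16 mm tall, standing on the other far corner of the tester's top. Origin: its underside's centre
- flux_bottle: bystander, leave alone: white bottle with black cap, 32 mm across, 65 mm tall, on the bench close to the tester's +y side. Origin: its underside's centre
- wipes_jar: bystander, leave alone: grey jar with white lid, 60 mm across, 60 mm tall, on the bench close to the tester's -y side. Origin: its underside's centre
- screwdriver: bystander, leave alone: screwdriver lying on the bench, 150 mm long. Origin: on its underside
- phone: bystander, leave alone: opened phone lying on the bench, 146 x 71 x 8 mm. Origin: its underside's centre
- tweezers: bystander, leave alone: steel tweezers lying on the bench, 120 mm long. Origin: its underside's centre

How it is judged:
By the outcome, as a careful person would: the job done as asked, in the order asked, and still so for the second after the job is handed in, with the robot touching nothing.
It also fails if it takes over 48 s, if anything falls off the work surface, if the arm or the gripper's body presses on something with over 40 N, if the wrist force passes 120 N, or if a joint passes its speed limit or range.

## Working session

There is one attempt and no reset: what is moved stays moved. The work goes in short steps, Python scripts to look and compute and a tool call to move; the robot and the scene stay as the last step left them, time stands still between calls to the robot, and variables do not carry over. Pictures are saved under pics/ and viewed, at most 10 in all, crops included, and the job is handed in when it is done.

Besides the shell and the picture viewer there is one more tool, called after "Emit:" as name([rows], argument=value, ...), one row to a line, values as JSON. jog_arm: Moves the arm, as the interface text tells. Its arguments: {"type":"object","properties":{"moves":{"type":"array"}},"required":["moves"]}

```bash
mkdir -p pics; python3 - <<'E'
from plant import *
import cv2,pickle
s=read_state();print(s['ee_pos'],s['tool_rot'],s['time'],s['finger_gap'])
d={}
for n in("scene","top"):
    f=grab_frame(n);d[n]=f;cv2.imwrite(f"pics/{n}0.png",f['img']);print(n,f['fov_y'],f['cx'],f['cy'],f['rvec'],f['tvec'])
pickle.dump(d,open('f0.pkl','wb'))
E
```

```text
[0.15589664 0.52689899 0.24952386] [-2.25242810e-04  1.43400228e-01  9.89664435e-01 -7.93146467e-04] 0.0 0.08529232758754614
scene 46.24279615740063 279.5231574042769 209.01436798309962 [ 1.65538601  1.66298408 -0.83307327] [ 0.0158116  -0.23762038  1.58983098]
top 44.73171276529803 280.7009017387155 209.8890273734809 [ 2.14346192 -2.16071979  0.10439635] [0.01022331 0.53179885 1.16530619]
```

View pics/top0.png

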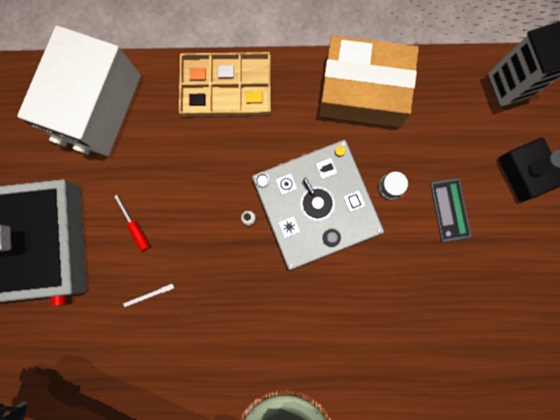

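View pics/scene0.png

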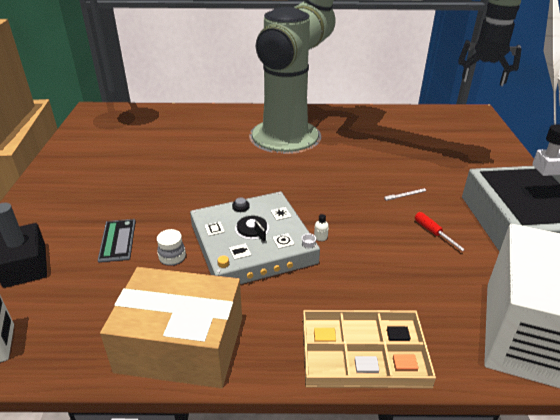

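The top view shows the tester with its axis near (317,203), the tab pointing to (307,181), and the start button at (332,238). The battery plate is at (327,168), the star at (289,227), the speaker at (287,184) and the screen at (355,201). The scene view agrees. I'll enlarge a crop to read positions.

```bash
python3 - <<'E'
import cv2,pickle
f=pickle.load(open('f0.pkl','rb'))['top']
c=f['img'][130:280,240:400];cv2.imwrite('pics/crop.png',cv2.resize(c,None,fx=4,fy=4,interpolation=cv2.INTER_CUBIC)[:600])
E
```

```text
(no output)
```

View pics/crop.png

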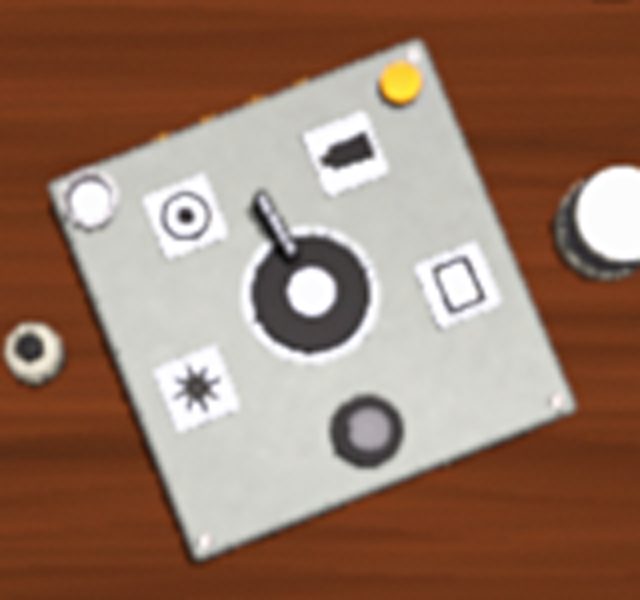

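The crop shows the plates at battery (346,152), speaker (186,215), screen (459,285) and star (197,388). The hub is at (311,292), the button at (368,431), and the tab's white line runs from (292,250) to (262,196).

```bash
cat > h.py <<'E'
import numpy as np,cv2
from scipy.optimize import least_squares
def K(f):
    F=210/np.tan(np.radians(f['fov_y']/2));return np.array([[F,0,f['cx']],[0,F,f['cy']],[0,0,1.]])
def ray2z(f,uv,z):
    R=cv2.Rodrigues(np.array(f['rvec']))[0];t=np.array(f['tvec']).ravel()
    d=R.T@np.linalg.inv(K(f))@[*uv,1];o=-R.T@t
    return o+d*(z-o[2])/d[2]
E
python3 - <<'E'
from h import *
import pickle
f=pickle.load(open('f0.pkl','rb'))['top']
w=lambda u,v,z:ray2z(f,((u+.5)/4-.5+240,(v+.5)/4-.5+130),z)[:2]
P=lambda a,r=.085:[r*np.cos(np.radians(a)),r*np.sin(np.radians(a))]
M=[(P(36),186,215,.054),(P(-36),346,152,.054),(P(108),197,388,.054),(P(-108),459,285,.054),(P(180),368,431,.072),([0,0],311,292,.066),
([.118,-.118],422,40,.05),([.118,.118],52,187,.05),([-.118,.118],197,558,.05),([-.118,-.118],575,408,.05)]
A=np.array([m[0] for m in M]);B=np.array([w(*m[1:]) for m in M])
def pr(p):
    c,s=np.cos(p[2]),np.sin(p[2]);return A@np.array([[c,s],[-s,c]])+p[:2]
r=least_squares(lambda p:(pr(p)-B).ravel(),[.5,0,0.])
print(r.x,np.degrees(r.x[2]),'res mm',np.round((pr(r.x)-B)*1e3,1).tolist())
x=r.x
o,i=w(262,196,.086),w(292,250,.086)
print('tab',o,i,'ang dir',np.degrees(np.arctan2(*(o-i)[::-1])-x[2]),'from axis',np.degrees(np.arctan2(*(o-x[:2])[::-1])-x[2]),np.linalg.norm(o-x[:2]),np.linalg.norm(i-x[:2]))
q=pr(x);print('batt',q[1],'btn',q[4],'batt world ang',np.degrees(x[2])-36)
E
```

```text
[ 0.54378012 -0.07884995  0.3676319 ] 21.06375624326049 res mm [[-0.8, -0.1], [-0.9, -0.3], [-0.2, 0.1], [-0.1, 0.2], [0.6, -0.7], [0.1, -0.5], [2.6, -0.3], [2.7, 3.3], [-2.5, 0.9], [-1.4, -2.5]]
tab [ 0.59574513 -0.05054346] [ 0.56487556 -0.0669655 ] ang dir 6.948398345343506 from axis 7.514351946971427 0.05917448854533043 0.024212754909002654
batt [ 0.62590824 -0.10075819] btn [ 0.46445973 -0.10939951] batt world ang -14.936243756739511
```

Emit:
jog_arm([
  [0, [-20, -15, 0], [0, 0, 0]],
  [0, [-60, -45, 0], [0, 0, 0]],
  [0, [-100, -75, 0], [0, 0, 0]],
  [0, [-140, -105, 0], [0, 0, 0]],
  [0, [-180, -135, 0], [0, 0, 0]],
])

```text
time: 0.6
ee_pos: [0.2909, 0.3451, 0.25]
tool_rot: [-0.0, 0.143, 0.99, -0.0]
wrist_force: [0.7, 0.3, 1.2]
finger_gap: 0.0122
gripper_force: 0.0
```

Emit:
jog_arm([
  [0, [-40, -30, 0], [0, 0, 0]],
  [0, [-80, -60, 0], [0, 0, 0]],
  [0, [-120, -90, 0], [0, 0, 0]],
  [0, [-160, -120, 0], [0, 0, 0]],
  [0, [-200, -150, 0], [0, 0, 0]],
])

```text
time: 1.1
ee_pos: [0.4402, 0.1443, 0.2502]
tool_rot: [-0.0, 0.144, 0.99, 0.0]
wrist_force: [0.2, 0.7, -0.0]
finger_gap: -0.0
gripper_force: 0.0
```

Emit:
jog_arm([
  [0, [-40, -30, 0], [0, 0, 8]],
  [0, [-80, -60, 0], [0, 0, 16]],
  [0, [-120, -90, 0], [0, 0, 24]],
  [0, [-150, -110, 0], [0, 0, 32]],
  [0, [-176, -131, 0], [0, 0, 40]],
])

```text
time: 1.6
ee_pos: [0.5721, -0.0312, 0.2497]
tool_rot: [-0.0, 0.476, 0.879, -0.0]
wrist_force: [-0.0, 0.6, -0.7]
finger_gap: 0.0002
gripper_force: 0.0
```

Emit:
jog_arm([
  [0, [0, 0, 20], [0, 0, 5]],
  [0, [0, 0, 40], [0, 0, 5]],
  [0, [0, 0, 60], [0, 0, 5]],
  [0, [0, 0, 60], [0, 0, 5]],
  [0, [0, 0, 60], [0, 0, 5]],
])

```text
time: 2.1
ee_pos: [0.5708, -0.0292, 0.1901]
tool_rot: [-0.001, 0.511, 0.859, -0.0]
wrist_force: [-0.6, 0.3, 1.1]
finger_gap: 0.0001
gripper_force: 0.0
```

```bash
cat >> h.py <<'E'
from scipy.spatial.transform import Rotation as Rr
def pose(s):
    R=Rr.from_quat(np.roll(s['tool_rot'],-1)).as_matrix();return np.array(s['ee_pos']),R
def towards(s,target,xang):
    p,R=pose(s);a=np.degrees(np.arctan2(R[1,0],R[0,0]))
    print('pos',p.round(4),'xang',a.round(2),'tz',R[:,2].round(3),'shift mm',(R.T@(np.array(target)-p)*1e3).round(1),'turn',round(a-xang,1),'t',s['time'],'F',np.round(s['wrist_force'],1))
E
python3 - <<'E'
from plant import *
from h import *
import pickle
s=read_state();towards(s,[.571,-.030,.089],118.3)
f=grab_frame('wrist');f['p']=pose(s);pickle.dump(f,open('w1.pkl','wb'));cv2.imwrite('pics/w1.png',f['img'])
E
```

```text
pos [ 0.5708 -0.0292  0.1901] xang 118.51 tz [-0.001  0.    -1.   ] shift mm [-8.000e-01 -1.000e-01  1.011e+02] turn 0.2 t 2.1 F [-0.6  0.3  1.1]
```

View pics/w1.png

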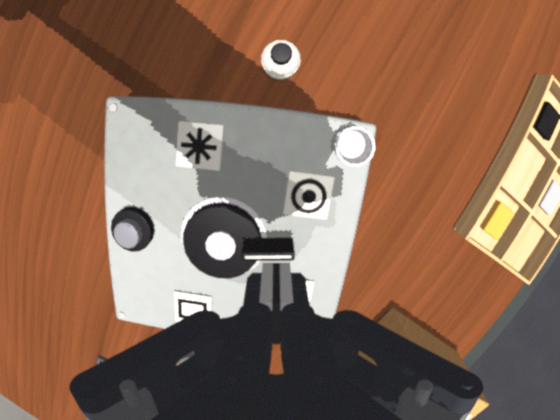

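The wrist view shows the hub at (221,246), the tab's white line running from (246,257) to (293,258), the button top at (128,229) and the shut fingertips near (276,268). I'll check these against the top-view fit.

```bash
cat >> h.py <<'E'
def wr2z(f,uv,z):
    F=210/np.tan(np.radians(f['fov_y']/2));d=np.array(uv)-[f['cx'],f['cy']];r=np.hypot(*d);th=r/F
    c=np.array([*(np.sin(th)*d/max(r,1e-9)),np.cos(th)]);T=np.array(f['tool_from_camera']);p,R=f['p']
    o=p+R@T[:3,3];v=R@T[:3,:3]@c;return o+v*(z-o[2])/v[2]
E
python3 - <<'E'
from h import *
import pickle
f=pickle.load(open('w1.pkl','rb'))
h,b,i,o=[wr2z(f,u,z) for u,z in(((221,246),.066),((128,229),.072),((246,257),.086),((293,258),.086))]
print(h,b,np.linalg.norm(h-b),'ang btn->hub',np.degrees(np.arctan2(*(h-b)[1::-1])))
print(i,o,np.linalg.norm((i-h)[:2]),np.linalg.norm((o-h)[:2]),np.degrees(np.arctan2(*(o-i)[1::-1])),np.degrees(np.arctan2(*(o-h)[1::-1])))
print(wr2z(f,(199,147),.054),wr2z(f,(309,196),.054))
E
```

```text
[ 0.54540107 -0.07609562  0.066     ] [ 0.46653498 -0.09968847  0.072     ] 0.08253777028608338 ang btn->hub 16.654591487280562
[ 0.56553628 -0.0651603   0.086     ] [ 0.59810055 -0.0483748   0.086     ] 0.02291304414652293 0.05954560076189584 27.26919077087335 27.745137577969615
[ 0.49221783 -0.01190231  0.054     ] [ 0.59094234 -0.00565834  0.054     ]
```

Emit:
jog_arm([
  [0, [0, 0, 40], [0, 0, 0]],
  [0, [0, 0, 80], [0, 0, 0]],
  [0, [-1, 0, 103], [0, 0, 0]],
  [0, [-1, 0, 103], [0, 0, 0]],
  [0, [-1, 0, 103], [0, 0, 0]],
])

```text
time: 2.65
ee_pos: [0.5725, -0.0302, 0.0886]
tool_rot: [0.001, 0.511, 0.859, 0.0]
wrist_force: [0.5, 0.7, 1.5]
finger_gap: 0.0003
gripper_force: 0.0
```

Emit:
jog_arm([
  [0, [-4, 0, 0], [0, 0, 0]],
  [0, [-8, 0, 0], [0, 0, 0]],
  [0, [-11, 0, 0], [0, 0, 0]],
  [0, [-14, 0, 0], [0, 0, 0]],
  [0, [-15, 0, 0], [0, 0, 0]],
])

```text
time: 3.15
ee_pos: [0.5791, -0.0434, 0.0877]
tool_rot: [0.0, 0.511, 0.859, 0.001]
wrist_force: [-0.1, 2.5, -0.3]
finger_gap: 0.0005
gripper_force: 0.9
```

Emit:
jog_arm([
  [0, [-3.3, 0.9, 0], [0, 0, 4]],
  [0, [-6.7, 1.6, 0], [0, 0, 8]],
  [0, [-10.1, 2.1, 0], [0, 0, 12]],
  [0, [-13.5, 2.3, 0], [0, 0, 16]],
  [0, [-17, 2.3, 0], [0, 0, 20]],
])

```text
time: 3.65
ee_pos: [0.589, -0.0568, 0.0874]
tool_rot: [-0.0, 0.654, 0.757, 0.0]
wrist_force: [-0.5, 1.6, 0.6]
finger_gap: 0.0002
gripper_force: 0.9
```

Emit:
jog_arm([
  [0, [-3.3, 0.9, 0], [0, 0, 4]],
  [0, [-6.7, 1.6, 0], [0, 0, 8]],
  [0, [-10.1, 2.1, 0], [0, 0, 12]],
  [0, [-13.5, 2.3, 0], [0, 0, 16]],
  [0, [-17, 2.3, 0], [0, 0, 20]],
])

```text
time: 4.15
ee_pos: [0.5939, -0.0734, 0.0874]
tool_rot: [-0.0, 0.775, 0.632, 0.0]
wrist_force: [0.4, 1.9, 1.3]
finger_gap: -0.0
gripper_force: 0.9
```

```bash
python3 - <<'E'
from plant import *
from h import *
import pickle
s=read_state();th=np.radians(-14.94);n=np.array([-np.sin(th),np.cos(th)]);u=np.array([np.cos(th),np.sin(th)])
towards(s,[*(np.array([.5438,-.0788])+.047*u+.015*n),.087],75.06)
d={}
f=grab_frame('wrist');f['p']=pose(s);d['w']=f
t=grab_frame('top');d['t']=t;pickle.dump(d,open('w2.pkl','wb'))
a=cv2.resize(f['img'][150:350,130:380],None,fx=1.6,fy=1.6,interpolation=cv2.INTER_CUBIC)
b=cv2.resize(t['img'][130:280,240:400],None,fx=2.5,fy=2.5,interpolation=cv2.INTER_CUBIC)
c=np.zeros((400,800,3),np.uint8);c[:320,:400]=a;c[:375,400:]=b;cv2.imwrite('pics/w2.png',c)
E
```

```text
pos [ 0.5939 -0.0734  0.0874] xang 78.37 tz [ 0.     0.001 -1.   ] shift mm [-3.2 -0.2  0.4] turn 3.3 t 4.15 F [0.4 1.9 1.3]
```

View pics/w2.png

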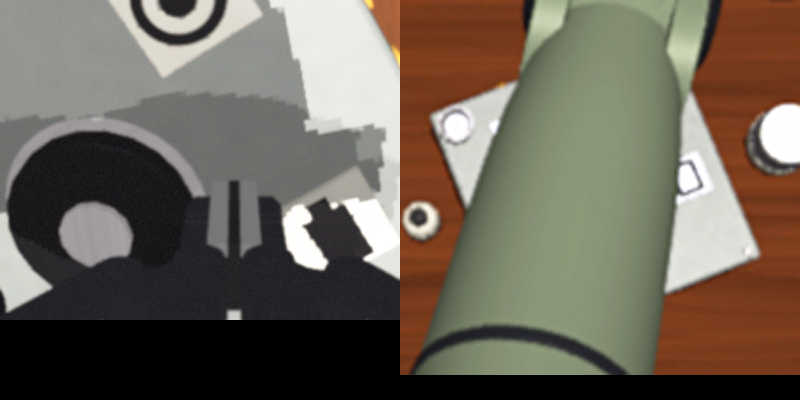

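The fingers hide the tab in the wrist view, and the arm blocks the top view. I'll finish the last few degrees, back off, rise and look.

Emit:
jog_arm([
  [0, [-1.2, 0, 0], [0, 0, 1.5]],
  [0, [-2.5, 0, 0], [0, 0, 3]],
  [0, [-2.5, 0, 0], [0, 0, 3]],
  [0, [4, 0, 0], [0, 0, 3]],
  [0, [17, 0, 0], [0, 0, 3]],
])

```text
time: 4.75
ee_pos: [0.5967, -0.0572, 0.0871]
tool_rot: [-0.0, 0.791, 0.612, -0.001]
wrist_force: [0.4, 0.0, -0.0]
finger_gap: 0.0001
gripper_force: 0.0
```

Emit:
jog_arm([
  [0, [0, 0, -40], [0, 0, 0]],
  [0, [-25, 0, -80], [0, 0, 0]],
  [0, [-65, 0, -110], [0, 0, 0]],
  [0, [-85, 0, -110], [0, 0, 0]],
  [0, [-85, 0, -110], [0, 0, 0]],
])

```text
time: 5.25
ee_pos: [0.576, -0.141, 0.1986]
tool_rot: [0.001, 0.791, 0.611, 0.0]
wrist_force: [0.5, 1.0, -0.4]
finger_gap: 0.0001
gripper_force: 0.0
```

```bash
python3 - <<'E'
from plant import *
from h import *
import pickle
s=read_state();towards(s,[.4645,-.1094,.16],75)
f=grab_frame('wrist');f['p']=pose(s);pickle.dump(f,open('w3.pkl','wb'))
cv2.imwrite('pics/w3.png',cv2.resize(f['img'][20:320,80:480],None,fx=2,fy=2,interpolation=cv2.INTER_CUBIC))
E
```

```text
pos [ 0.576  -0.141   0.1986] xang 75.36 tz [ 0.002 -0.002 -1.   ] shift mm [   2.4 -116.    38.3] turn 0.4 t 5.25 F [ 0.5  1.  -0.4]
```

View pics/w3.png

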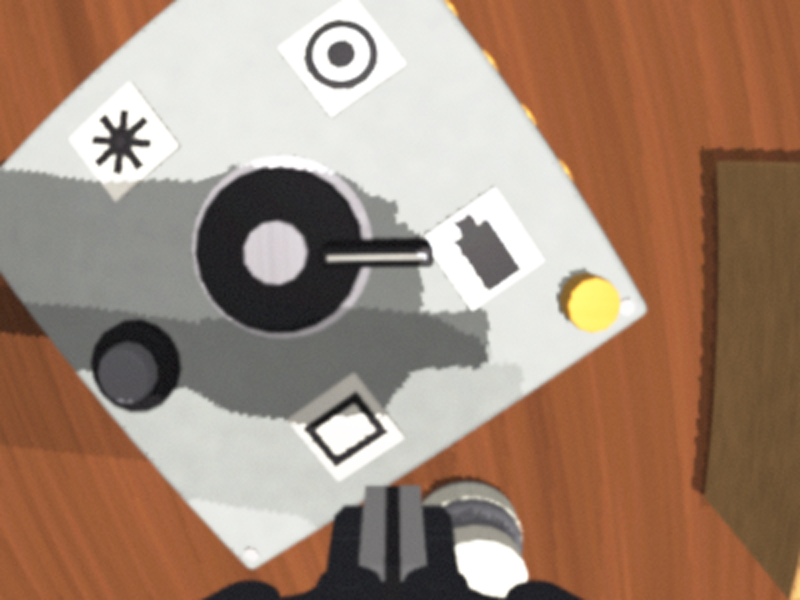

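In the enlarged crop the hub is at (276,252), the tab line runs from (327,258) to (430,257), the battery plate's centre is at (487,249) and the button at (127,372). I'll compute the angles.

```bash
python3 - <<'E'
from h import *
import pickle
f=pickle.load(open('w3.pkl','rb'))
w=lambda u,v,z:wr2z(f,((u+.5)/2-.5+80,(v+.5)/2-.5+20),z)[:2]
pl=dict(batt=(487,249,.054),spk=(341,56,.054),star=(123,142,.054),scr=(347,428,.054),hub=(276,252,.066),btn=(127,372,.072),disc=(278,250,.062))
P={k:w(*v) for k,v in pl.items()};i,o=w(327,258,.086),w(430,257,.086)
ang=lambda d:np.degrees(np.arctan2(d[1],d[0]))
D=lambda r,a:[r*np.cos(np.radians(a)),r*np.sin(np.radians(a))]
ks=['batt','spk','star','scr','hub'];A=np.array([D(.085,-36),D(.085,36),D(.085,108),D(.085,-108),[0,0]]);B=np.array([P[k] for k in ks])
def pr(p):
    c,s=np.cos(p[2]),np.sin(p[2]);return A@np.array([[c,s],[-s,c]])+p[:2]
r=least_squares(lambda p:(pr(p)-B).ravel(),[.54,-.08,.37]).x
print('tester',r,np.degrees(r[2]),((pr(r)-B)*1e3).round(1).tolist())
print('tab',ang(o-i),ang(o-r[:2]),np.linalg.norm(o-r[:2]),np.linalg.norm(i-r[:2]),'target',np.degrees(r[2])-36,'batt-hub',ang(P['batt']-P['hub']))
c,s=np.cos(r[2]),np.sin(r[2]);print('btn',P['btn'],r[:2]-.085*np.array([c,s]))
E
```

```text
tester [ 0.54566711 -0.07741011  0.37302078] 21.37251641894432 [[-0.2, 0.1], [0.9, 1.0], [-0.7, 0.6], [0.1, -1.3], [-0.1, -0.4]]
tab -14.268340497644639 -14.048624175742606 0.05964222924787482 0.022298223495300078 target -14.627483581055682 batt-hub -14.971354004540402
btn [ 0.46923263 -0.10624919] [ 0.4665125  -0.10838667]
```

The tab is within about 0.5° of the battery direction, which is square. Next is the start button.

Emit:
jog_arm([
  [0, [1, -35, 0], [0, 0, 0]],
  [0, [2, -75, 0], [0, 0, 0]],
  [0, [3.6, -115, 20], [0, 0, 0]],
  [0, [3.6, -115, 60], [0, 0, 0]],
  [0, [3.6, -115, 80], [0, 0, 0]],
])

```text
time: 5.8
ee_pos: [0.4626, -0.1043, 0.1149]
tool_rot: [-0.002, 0.79, 0.613, -0.001]
wrist_force: [0.2, 0.3, 0.3]
finger_gap: 0.0001
gripper_force: 0.0
```

Emit:
jog_arm([
  [0, [0, 0, 10], [0, 0, 0]],
  [0, [0, 0, 20], [0, 0, 0]],
  [0, [0, 0, 24], [0, 0, 0]],
  [0, [0, 0, 26], [0, 0, 0]],
  [0, [0, 0, 26], [0, 0, 0]],
])

```text
time: 6.3
ee_pos: [0.4659, -0.1071, 0.0915]
tool_rot: [0.0, 0.791, 0.612, 0.0]
wrist_force: [-0.5, -1.2, 0.2]
finger_gap: 0.0002
gripper_force: 0.0
```

```bash
python3 - <<'E'
from plant import *
from h import *
towards(read_state(),[.4665,-.1084,.084],75)
E
```

```text
pos [ 0.4659 -0.1071  0.0915] xang 75.52 tz [ 0.001 -0.    -1.   ] shift mm [-1.1  0.9  7.5] turn 0.5 t 6.3 F [-0.5 -1.2  0.2]
```

Emit:
jog_arm([
  [0, [0, 0, 2], [0, 0, 0]],
  [0, [0, 0, 4], [0, 0, 0]],
  [0, [0, 0, 6], [0, 0, 0]],
  [0, [0, 0, 7.5], [0, 0, 0]],
  [0, [0, 0, 7.5], [0, 0, 0]],
])

```text
time: 6.8
ee_pos: [0.4661, -0.1073, 0.0849]
tool_rot: [0.001, 0.791, 0.612, 0.001]
wrist_force: [-1.4, 1.1, 11.3]
finger_gap: 0.0001
gripper_force: 5.6
```

The force is 11 N at a travel of about 6 mm, so the button is at its stop. Now I'll release it and retreat.

Emit:
jog_arm([
  [0, [0, 0, 0], [0, 0, 0]],
  [0, [0, 0, -20], [0, 0, 0]],
  [0, [0, 0, -60], [0, 0, 0]],
  [0, [0, -20, -110], [0, 0, 0]],
  [0, [0, -30, -130], [0, 0, 0]],
])

```text
time: 7.3
ee_pos: [0.4366, -0.0998, 0.2167]
tool_rot: [0.001, 0.791, 0.612, 0.001]
wrist_force: [0.5, -0.0, -0.1]
finger_gap: -0.0003
gripper_force: 0.0
```

```bash
python3 - <<'E'
from plant import *
from h import *
import pickle
s=read_state();towards(s,[.4665,-.1084,.084],75)
f=grab_frame('wrist');f['p']=pose(s);t=grab_frame('top')
c=np.zeros((400,800,3),np.uint8);c[:300,:400]=cv2.resize(f['img'],(400,300));c[:375,400:]=cv2.resize(t['img'][130:280,240:400],None,fx=2.5,fy=2.5);cv2.imwrite('pics/w4.png',c)
E
```

```text
pos [ 0.4366 -0.0998  0.2167] xang 75.51 tz [ 0.003 -0.001 -1.   ] shift mm [ -0.8  30.8 132.8] turn 0.5 t 7.3 F [ 0.5 -0.  -0.1]
```

View pics/w4.png

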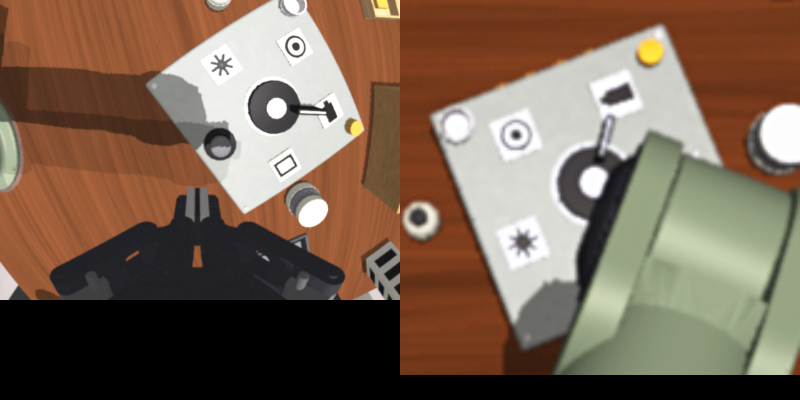

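The tab points at the battery plate in both views (top view: tab tip (609,118), plate (615,95)). The button is up, the bystanders haven't moved, and the arm is clear.

```bash
python3 -c "
from plant import *
print(close_job())"
```

```text
the job is handed in; nothing more can be done
None
```

I pushed the selector's tab round to the battery plate (within about 0.5° by my camera measurement), then pressed the start button to its stop and released it, and handed the job in at about 7.4 s; the judge's result was not shown.

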